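# Hang the rinse basket on the snap hook and tug-test it

### The job

Pick up the wire rinse basket by its blue grip without spilling the two polished stones, and hang its cross bar in the hook of the drip stand, pushing down past the brass spring keeper until the keeper has snapped shut above the bar. Before letting go, pull straight down on the basket with a gentle, steady tug of about 8 N for about a second to prove that the hook itself carries it (never more than 20 N), then let go and leave it hanging still with the stones in it. Leave the brush, jar, tweezers and rough stone where they are.

Things in the scene. Friction and masses are not known exactly. Their poses are not given: they have to be found in the camera images.
- drip_stand: Fixed steel drip stand: tray 165 x 130 mm, 14 mm high; a 12 mm post, 254 mm high, 85 mm behind the origin; an arm clamped to the post carries a snap hook above the origin and yields only about 0.05 mm per N. Origin: on the bench straight below the hook's bend; x points from hook to post (away from the robot, yaw varies), z up.
- hook_nominal (a point): Nominal wire centre at the bottom of the hook's bend, 170 mm above the stand's origin, axes as the stand. The clamp was set by hand: the real hook and keeper sit up to 12 mm higher or lower than this point, which is not reported: find it by feel. A hung bar's centre lies 6.5 mm above the wire's centre.
- hook_top (a point): Nominal keeper pivot, 36 mm above hook_nominal and at x +13 mm (same unknown height error). Hook: 7 mm wire bent as a J in the stand's x-z plane: back at x +13 mm, tip at x -13 to -17 mm pointing up, 19 mm clear between. From hook_nominal the wire's centre line rises to 44 mm at the tip (47.5 mm with its radius, the highest point in front) and to 48 mm at the arm.
- keeper (a joint): Brass spring keeper, 5 mm thick, 20 mm long, pivoted on the hook's back and reaching to its tip, shutting the hook. 0 = shut (level); grows up to 1.45 rad as its free end is pushed down. The bar needs about 4 N to start it and up to about 9 N to pass; 20 to 27 mm below the pivot's height the bar slips past and the keeper springs back to 0 above it. The basket's weight alone does not open it.
- basket: Loose round wire basket, 84 mm across, 45 mm high, 0.1 to 0.2 kg; origin at the centre of its underside. Two 5 mm handle wires in its y-z plane rise from the rim (y +-43 mm), bend in to y +-16 mm from 82 mm up to the blue grip, joined by a cross bar at 140 mm. The hook goes in below the bar, between the wires (27 mm clear above 82 mm), so it must point along the basket's x (either way).
- basket_bar (a point): Middle of the cross bar (6 mm wire, along the basket's y, its middle 4 mm higher than its ends), 140 mm above the underside and 60 mm below the grip's centre. This bar hangs in the hook.
- basket_grip (a point): Centre of the blue plastic grip on top of the handle, 200 mm above the basket's underside: a block 18 mm along the basket's x, 40 mm along its y, 24 mm high.
- basket_bowl (a point): Middle of the space inside the basket, 14 mm above its underside.
- red_stone: Polished red round cabochon, 23 x 23 x 8 mm, loose in the basket; origin at the centre of its underside.
- blue_stone: Polished blue-green oval cabochon, 22 x 30 x 8 mm, loose in the basket; origin at the centre of its underside.
- brush: Bystander: wooden scrub brush, 54 x 153 x 49 mm, on the bench behind the work; origin under its centre.
- jar: Bystander: dark screw-top jar with a white lid, 55 mm across, 68 mm high, on the right; origin under its centre.
- pincers: Bystander: steel tweezers, 13 x 122 x 8 mm, on the left; origin under their centre.
- geode: Bystander: brown rough stone, 44 x 52 x 36 mm, on the left; origin under its centre.
There are look-alikes about, which are no part of the job. What is shaped like the basket but orange is not meant.

How it is judged (in metres and radians):
On the way, in this order (a step that is already met when the one before it is completed fails the run):
1. the basket is lifted clear of the bench (height (world z) of basket above 0.025 m and contact force between the fingers and basket above 1 N), for 0.2 s.
2. with the bar in the hook under the shut keeper and the gripper still holding the basket, the hook is loaded with 6 to 13 N (basket weight included) for half a second (z of basket_bar in the frame of drip_stand between 0.157 and 0.194 m and x of basket_bar in the frame of drip_stand between -0.012 and 0.012 m and y of basket_bar in the frame of drip_stand between -0.014 and 0.014 m and value of joint keeper below 0.12 rad and contact force between the fingers and basket above 1 N and contact force between basket and drip_stand between 6 and 13 N), for 0.5 s.
At the end, for the whole second after the job is handed in: The basket hangs free by its cross bar in the bend of the hook (bar within 14 mm of the hook's middle and not above the keeper), the keeper shut (below 0.12 rad), the basket upright within 0.25 rad and nearly still (below 0.08 m/s), both stones inside it (z of basket_bar in the frame of drip_stand between 0.157 and 0.194 m and horizontal distance between basket_bar and drip_stand below 0.014 m and value of joint keeper below 0.12 rad and angle between basket's own z axis and vertical below 0.25 rad and linear speed of basket below 0.08 m/s and distance between each of red_stone, blue_stone and basket_bowl below 0.05 m); the robot touches nothing.
It fails at once if the basket presses on the stand with more than 20 N (contact force between basket and drip_stand above 20 N).
It fails at once if a stone falls out of the basket (distance between any of red_stone, blue_stone and basket_bowl above 0.06 m).
It fails at once if the brush, jar, tweezers or rough stone is moved by more than 20 mm (distance of any of brush, jar, pincers, geode from where it was at the start of the episode above 0.02 m).
It also fails if it takes over 64 s, if anything falls off the work surface, if the arm or the gripper's body presses on something with over 40 N, if the wrist force passes 120 N, or if a joint passes its speed limit or range.

### The arm

A 7-joint arm with a two-finger parallel gripper is mounted at the origin on a cart in front of the work surface, level with it; the furniture and walls round the work are solid. World frame = base frame: x ahead of the robot, y to its left, z up, the work surface at z = 0. Lengths are in mm, angles in rad, forces in N, time in s.
With the tool pointing down it reaches from about 400 to 875 mm from the base axis. Payload 4.4 kg.
Tool frame: the origin (TCP) lies on the centre line of the jaws, within the pads' length; the fingertips stand ctrl.nose_length ahead of it and the grasp point (between the pads) lies 6 mm ahead of it (ctrl.nose_length is the distance from the TCP to the fingertips, in mm); z points along the fingers, y is the direction in which the jaws open and shut (so a half turn about z gives the same grasp; the last joint's range is limited). The gripper opens to 85 mm and grips with 20 to 120 N. Pads are 22 mm wide; open, the fingers measure 114 mm over their backs; the gripper's body (76 mm by 85 mm) begins 54 mm behind the grasp point. The pads swing forward as they close: fully open they stand 13 mm farther back than shut.
Start: joints at [1.214, 0.628, 0.038, 1.517, -0.027, 0.996, -0.02], TCP at [186.394, -622.716, 256.313] pointing down, gripper open.
Joint ranges: [-3.06, 3.06], [-0.37, 2.12], [-1.25, 1.32], [0.18, 2.47], [-1.1, 4.24], [0.23, 1.98], [-2.94, 2.94]. Speed limits (rad/s): [2.57, 2.57, 3.14, 3.14, 3.14, 3.14, 3.14].

### API

Orientations are given as [roll, pitch, yaw] about the fixed x, y, z axes, in that order (R = Rz(yaw) Ry(pitch) Rx(roll)).
In Python, from cell import ctrl, vision gives the robot as it stands. The module is installed in compiled form; this text tells all that it offers.
- The arm moves only by the shell command python3 -m inch 'ROWS'. ROWS is a JSON object of lists of equal length, an entry for each row: "travel": the shift along the tool's x, y, z in cm, a list of three; "twist": the turn about the tool's z in degrees; "fingers": the finger opening in cm, from 0 to 8.54. A call has exactly 10 rows; each row is the pose to reach, as a shift and turn from the pose commanded when the call began, along the tool's axes at that moment; what a row does not reach only later rows make up. A row lasts 1/12 s, in which the tool goes at most 41.7 mm and 7.16 degrees, less where a joint would pass 70% of its speed; a pose out of reach is approached as far as the arm can. A call with a gripper value outside its range is refused whole. The fingers move at their own pace and stop on an object; the grip force is fixed at half the most. Time passes only in rows, so rows that repeat a pose let the fingers close, or fill a call up. It gives the time, the measured TCP pose, the force and the opening at its end, in the units of the state.
- ctrl.read_state(): the state, without advancing time (a new reading comes with each control period).
- vision.get_image(name): name is "side" or "top"; returns a dict with "frame" (384x512x3 uint8, red, green, blue), "fx", "fy", "cx", "cy" (pixels), "k1" (the pictures are not rectified: a ray, as slopes to the right and down, at radius r is drawn at 1 + k1 r^2 times it, then the intrinsics apply), "position" and "orientation" of the camera in the world. Camera axes: x right, y down, z forward; pixel columns grow to the right and rows downward; lengths in mm; the calibration is good to about 2 mm. A picture is of the moment at which its call begins. There is no depth.
- ctrl.finish_job(): hands the job in, once; it reports no verdict.
The state is a dict: "clock": time; "qpos": joint angles; "qd": joint speeds; "tau": joint torques, N m; "eef_pos": TCP position; "tool_rot": TCP orientation; "force": force on the tool from outside, world axes, zero at the start; "torque": the same for the moment, N m; "width": finger opening in mm.
Only numpy, scipy, OpenCV 4.12 (cv2) and the standard library are available. Lean on these libraries where they do the work, as an engineer would, in place of code of your own. Each camera call takes 0.05 s, during which the arm holds its last target.

## Working session

There is one attempt and no reset: what is moved stays moved. The work goes in short steps, Python scripts to look and compute and a shell command to move; the robot and the scene stay as the last step left them, time stands still between calls to the robot, and variables do not carry over. Pictures are saved under pics/ and viewed, and the job is handed in when it is done.

```bash
mkdir -p pics; python3 - <<'E'
from cell import ctrl, vision
import cv2
s=ctrl.read_state()
for k in s: print(k,s[k])
print(ctrl.nose_length)
for n in ["side","top"]:
    d=vision.get_image(n); f=d.pop("frame"); print(n,d)
    cv2.imwrite(f"pics/{n}0.png",cv2.cvtColor(f,cv2.COLOR_RGB2BGR))
E
```

```text
clock 0.0
qpos [ 1.21422006  0.62939654  0.03844982  1.51837719 -0.02701888  0.99628117
 -0.01998066]
qd [-2.95173852e-04 -2.22291718e-03  7.42686973e-04 -3.06463500e-04
  1.67383487e-03  3.06942552e-04  9.12444828e-05]
tau [ 1.96914862e-04 -5.63403404e+01  1.22618515e+00 -1.93448424e+01
  1.09800347e-02  1.05804973e-02 -6.58331629e-06]
eef_pos [ 186.21431002 -622.14867336  255.35357176]
tool_rot [-3.13964868e+00  1.72012606e-05  2.90778778e-01]
force [ 0.23369884  0.18516089 -0.51851132]
torque [-0.04277519 -0.00898529 -0.05448384]
width 85.11501386057358
25.0
side {'fx': 370.0112763805432, 'fy': 370.0112763805432, 'cx': 258.0075088478947, 'cy': 194.50669745425074, 'k1': 0.025803390819273093, 'position': array([ 155.63548123, 1190.87655897,  888.47130497]), 'orientation': array([-2.10233716,  0.0237443 , -2.79460842])}
top {'fx': 379.85602414651987, 'fy': 379.85602414651987, 'cx': 251.65438019948058, 'cy': 193.09771549982804, 'k1': -0.058693337923074435, 'position': array([ 502.22446996,   17.58728275, 1377.44944363]), 'orientation': array([-3.03340883, -0.01077355, -1.59684039])}
```

View pics/side0.png

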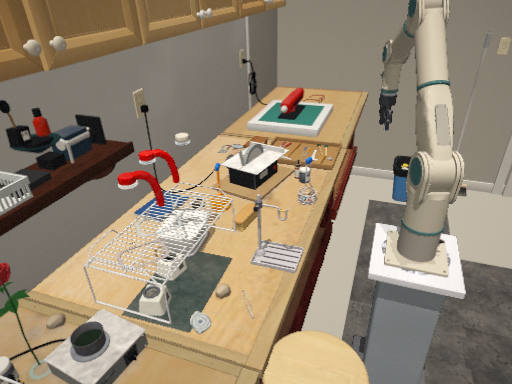

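View pics/top0.png

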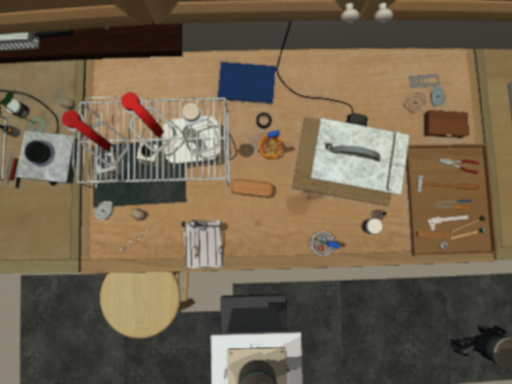

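Candidates: a wire basket with a blue grip at top px (333,244), which also shows at side (308,160). An orange one sits at top (273,134), side (218,168). I'll check both in close crops.

```bash
python3 - <<'E'
import cv2,numpy as np
t=cv2.imread("pics/top0.png"); s=cv2.imread("pics/side0.png")
a=cv2.resize(t[215:275,295:375],(400,300),interpolation=cv2.INTER_CUBIC)
b=cv2.resize(t[210:280,160:253],(400,300),interpolation=cv2.INTER_CUBIC)
c=cv2.resize(s[140:215,270:370],(400,300),interpolation=cv2.INTER_CUBIC)
d=cv2.resize(s[190:280,230:350],(400,300),interpolation=cv2.INTER_CUBIC)
cv2.imwrite("pics/crop1.png",np.vstack([np.hstack([a,b]),np.hstack([c,d])]))
E
```

```text
(no output)
```

View pics/crop1.png

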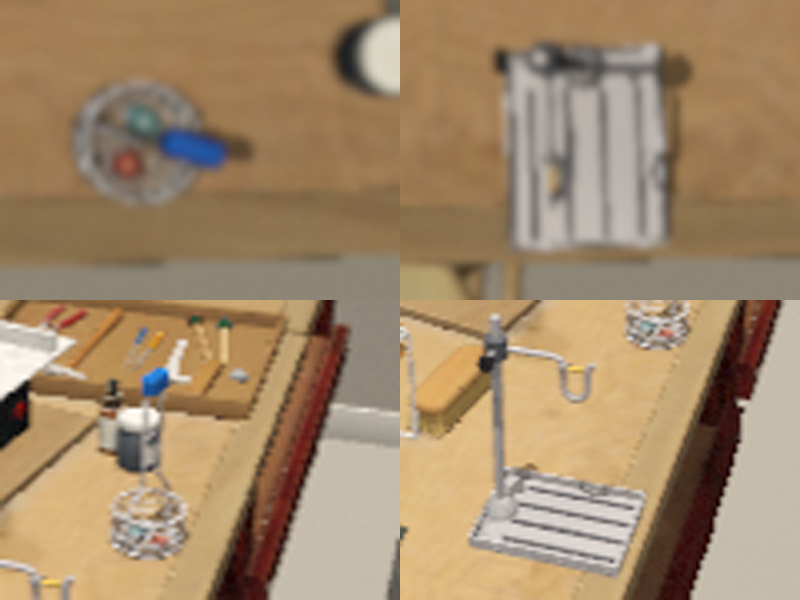

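```bash
cat > h.py <<'E'
import numpy as np, cv2
from scipy.spatial.transform import Rotation as R
from cell import ctrl, vision
def grab(n,name=None):
    d=vision.get_image(n)
    if name: cv2.imwrite(f"pics/{name}.png",cv2.cvtColor(d["frame"],cv2.COLOR_RGB2BGR))
    return d
def K(d): return np.array([[d["fx"],0,d["cx"]],[0,d["fy"],d["cy"]],[0,0,1]]), np.array([d["k1"],0,0,0,0.])
def ray(d,uv):
    k,D=K(d); p=cv2.undistortPoints(np.array([[uv]],float),k,D)[0,0]
    v=R.from_euler("xyz",d["orientation"]).as_matrix()@np.array([p[0],p[1],1]); return np.array(d["position"]),v/np.linalg.norm(v)
def plane(d,uv,z):
    o,v=ray(d,uv); return o+v*(z-o[2])/v[2]
def tri(*prs):
    A=np.zeros((3,3));b=np.zeros(3);rs=[ray(d,uv) for d,uv in prs]
    for o,v in rs:
        P=np.eye(3)-np.outer(v,v);A+=P;b+=P@o
    x=np.linalg.solve(A,b); return x,[np.linalg.norm((np.eye(3)-np.outer(v,v))@(x-o)) for o,v in rs]
def proj(d,X):
    M=R.from_euler("xyz",d["orientation"]).as_matrix(); k,D=K(d)
    c=M.T@(np.array(X,float)-d["position"]); return cv2.projectPoints(c[None],np.zeros(3),np.zeros(3),k,D)[0][0,0]
def mask(d,lo,hi,roi):
    h=cv2.cvtColor(d["frame"],cv2.COLOR_RGB2HSV); m=cv2.inRange(h,lo,hi); x0,y0,x1,y1=roi
    z=np.zeros_like(m); z[y0:y1,x0:x1]=m[y0:y1,x0:x1]; return z
def cen(m):
    n,l,s,c=cv2.connectedComponentsWithStats(m)
    i=1+np.argmax(s[1:,4]); return c[i],s[i],(l==i)
E
python3 - <<'E'
from h import *
t=grab("top");s=grab("side")
mt=mask(t,(105,150,60),(125,255,255),(315,230,360,260)); ms=mask(s,(105,150,60),(125,255,255),(295,150,325,172))
ct,st,lt=cen(mt);cs,ss,ls=cen(ms);print(ct,st,cs,ss)
g,e=tri((t,ct),(s,cs));print("grip",g,e)
p=np.argwhere(lt)[:,::-1].astype(np.float32)
r=cv2.minAreaRect(p);bx=cv2.boxPoints(r);print(r)
q=[plane(t,b,g[2]) for b in bx];print(np.round(q,1))
# stones, bowl
for n,lo,hi in [("red",(0,110,60),(10,255,255)),("grn",(70,50,50),(100,255,255))]:
    m=mask(t,lo,hi,(308,228,345,258));c,_,_=cen(m);print(n,c,plane(t,c,8))
print("bowl px", [np.round(plane(t,u,45),1) for u in [(310,242),(336,242),(323,231),(323,255)]])
mk=mask(t,(18,110,100),(32,255,255),(180,240,205,262));mks=mask(s,(18,130,100),(32,255,255),(278,207,295,217))
for m in (mk,mks): print(cen(m)[:2])
print("keeper",tri((t,cen(mk)[0]),(s,cen(mks)[0])))
f=cv2.cvtColor(t["frame"],cv2.COLOR_RGB2BGR)[205:275,170:240];a=cv2.resize(f,(600,600),interpolation=cv2.INTER_CUBIC)
cv2.imwrite("pics/tray.png",a)
f=cv2.cvtColor(s["frame"],cv2.COLOR_RGB2BGR)[190:280,240:330];a=cv2.resize(f,(600,600),interpolation=cv2.INTER_CUBIC)
cv2.imwrite("pics/trays.png",a)
E
```

```text
[333.06818182 244.15909091] [328 242  11   6  44] [308.37931034 160.27586207] [306 157   6   7  29]
grip [ 462.94500577 -246.66624693  198.93218088] [np.float64(1.8057373568300843), np.float64(1.8057373568300672)]
((332.9811096191406, 244.06605529785156), (10.714122772216797, 3.9834558963775635), 15.94539737701416)
[[ 464.2 -228.1  198.9]
 [ 475.8 -232.1  198.9]
 [ 465.8 -263.8  198.9]
 [ 454.2 -259.8  198.9]]
red [320.04545455 247.27272727] [ 448.90479375 -241.34873192    8.        ]
grn [322.25 237.75] [ 482.65672476 -250.77848338    8.        ]
bowl px [array([ 469.7, -199.9,   45. ]), array([ 467. , -291.3,   45. ]), array([ 506.6, -247.2,   45. ]), array([ 423.3, -243.6,   45. ])]
(array([181.42857143, 260.        ]), array([180, 259,   4,   3,   7], dtype=int32))
(array([282.71428571, 210.42857143]), array([281, 210,   4,   2,   7], dtype=int32))
keeper (array([434.64380799, 217.57359561, 232.66618752]), [np.float64(3.8796391294157884), np.float64(3.8796391294156782)])
```

View pics/tray.png

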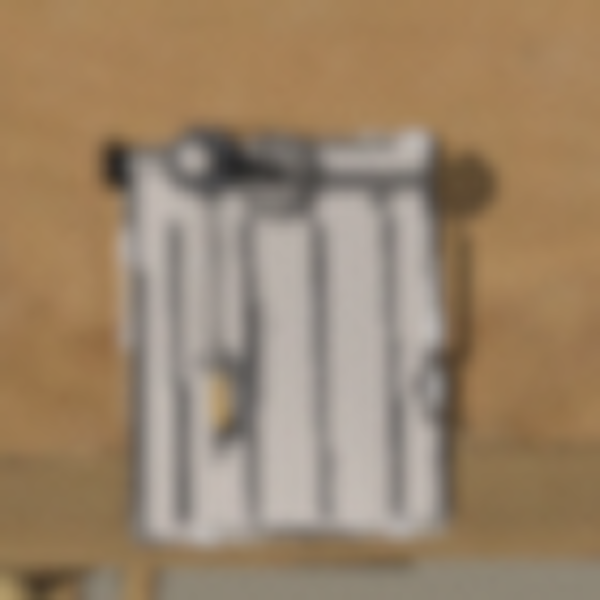

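View pics/trays.png

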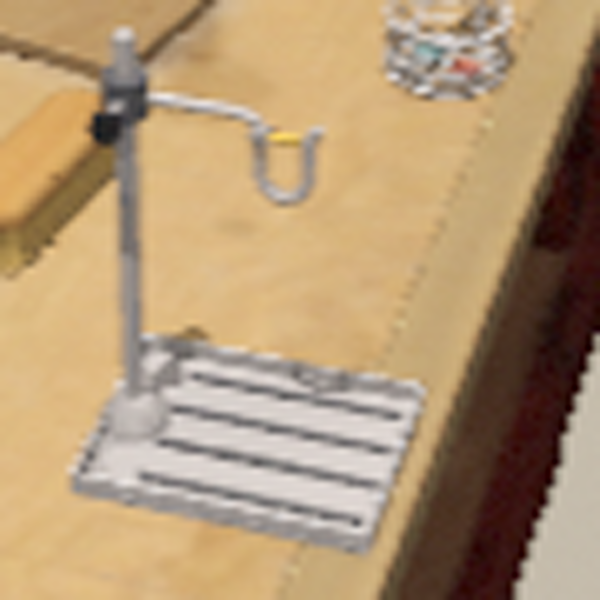

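```bash
python3 - <<'E'
from h import *
t=grab("top");s=grab("side")
T=lambda x,y:(170+(x+.5)/8.571-.5,205+(y+.5)/8.571-.5)
S=lambda x,y:(240+(x+.5)/6.667-.5,190+(y+.5)/6.667-.5)
print("post",plane(t,T(198,160),254),plane(s,S(123,35),254),tri((t,T(198,160)),(s,S(123,35))))
print("keeper",tri((t,T(220,398)),(s,S(287,138))))
print("tip",tri((t,T(232,438)),(s,S(318,130))))
for p in [(138,538),(443,528),(430,130),(128,160)]: print(plane(t,T(*p),14))
for p in [(75,475),(360,540),(425,385),(150,338)]: print("s",plane(s,S(*p),14))
E
```

```text
post [538.84746911 178.63146361 254.        ] [536.08097061 182.94668384 254.        ] (array([538.32542   , 178.80983744, 251.31900993]), [np.float64(0.6414423356182262), np.float64(0.6414423356182588)])
keeper (array([453.10691744, 178.03095259, 205.29328287]), [np.float64(2.492119293619798), np.float64(2.492119293619797)])
tip (array([438.68699561, 173.2081426 , 209.97874115]), [np.float64(2.9237219045587373), np.float64(2.923721904558638)])
[391.23009314 239.7088929   14.        ]
[392.28522568 113.53297323  14.        ]
[556.79834579 115.90022434  14.        ]
[547.37918749 242.31350741  14.        ]
s [546.51993301 246.53339898  14.        ]
s [388.65916651 247.58151372  14.        ]
s [387.33479918 113.6383723   14.        ]
s [547.88335716 121.17749525  14.        ]
```

```bash
cat >> h.py <<'E'
def go(p,yawdeg):
    s=ctrl.read_state(); M=R.from_euler("xyz",s["tool_rot"]).as_matrix()
    d=M.T@(np.array(p,float)-s["eef_pos"])/10
    tw=-(yawdeg-np.degrees(s["tool_rot"][2])); tw=(tw+180)%360-180
    print("travel cm",np.round(d,2),"twist",round(tw,1),"q7",round(s["qpos"][6],2),"t",round(s["clock"],2))
E
python3 - <<'E'
from h import *
t=grab("top")
m=mask(t,(100,110,40),(128,255,255),(315,230,360,262))
c,st,l=cen(m);p=np.argwhere(l)[:,::-1].astype(float)
w=np.array([plane(t,x,200)[:2] for x in p]);C=np.cov(w.T);v=np.linalg.eigh(C);print(w.mean(0),v[0],v[1][:,1],np.degrees(np.arctan2(*v[1][::-1,1])))
go((463,-247,250),-17.5)
E
```

```text
[ 464.85943867 -245.6910976 ] [ 18.79657547 114.77543898] [0.29736471 0.95476397] 72.70061018734877
travel cm [ 37.27 -28.05   0.62] twist 34.2 q7 -0.02 t 0.35
```

```bash
python3 -m inch '{"travel":[[1,-0.8,0],[3,-2.4,0],[6,-4.6,0],[9,-6.8,0],[12,-9,0],[15,-11.3,0],[18,-13.6,0],[21,-15.9,0],[24,-18.2,0],[27,-20.4,0]],"twist":[2,5,9,13,17,21,25,29,32,34],"fingers":[8.5,8.5,8.5,8.5,8.5,8.5,8.5,8.5,8.5,8.5]}'
python3 -c "
from h import *
go((463,-247,250),-17.5)"
```

```text
clock: 1.18
eef_pos: [387.4, -348.1, 256.5]
tool_rot: [-3.142, -0.0, -0.305]
force: [0.7, 0.9, 0.2]
width: 85.2
travel cm [  4.17 -11.91   0.65] twist 0.0 q7 -1.08 t 1.18
```

```bash
python3 -m inch '{"travel":[[0.6,-1.8,0],[1.2,-3.6,0],[1.8,-5.4,0],[2.5,-7.2,0.1],[3.1,-9,0.2],[3.6,-10.5,0.3],[4,-11.5,0.5],[4.1,-11.8,0.6],[4.2,-11.9,0.6],[4.2,-11.9,0.6]],"twist":[0,0,0,0,0,0,0,0,0,0],"fingers":[8.5,8.5,8.5,8.5,8.5,8.5,8.5,8.5,8.5,8.5]}'
python3 - <<'E'
from h import *
go((464,-246.5,208),-17.5)
t=grab("top");s=grab("side")
f=cv2.cvtColor(t["frame"],cv2.COLOR_RGB2BGR)[205:285,285:385];a=cv2.resize(f,(400,320),interpolation=cv2.INTER_CUBIC)
f=cv2.cvtColor(s["frame"],cv2.COLOR_RGB2BGR)[115:215,255:355];b=cv2.resize(f,(400,400),interpolation=cv2.INTER_CUBIC)
cv2.imwrite("pics/c2.png",np.hstack([cv2.copyMakeBorder(a,0,80,0,0,0),b]))
E
```

```text
clock: 2.02
eef_pos: [461.8, -249.5, 250.3]
tool_rot: [3.141, 0.0, -0.303]
force: [0.1, 0.4, 1.0]
width: 84.8
travel cm [ 0.12 -0.35  4.23] twist 0.1 q7 -1.32 t 2.02
```

View pics/c2.png

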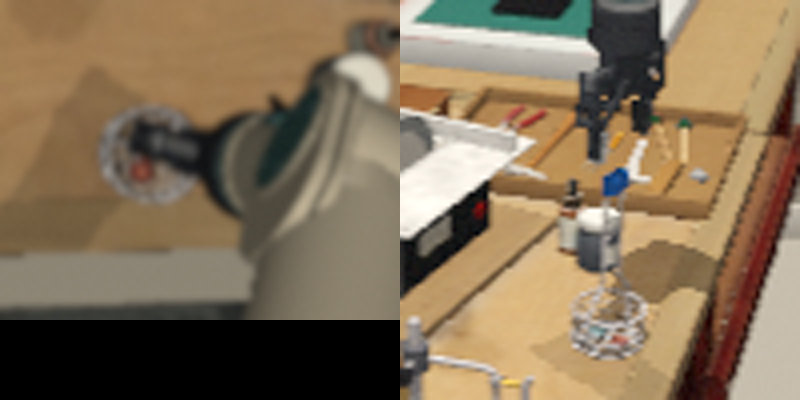

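Both fingers straddle the blue grip (side crop midpoint about (620,133) above the grip at (615,180)), so I'll descend and close.

```bash
python3 -m inch '{"travel":[[0.1,-0.3,0.3],[0.1,-0.3,0.8],[0.1,-0.3,1.4],[0.1,-0.3,2],[0.1,-0.3,2.6],[0.1,-0.3,3.2],[0.1,-0.3,3.7],[0.1,-0.3,4],[0.1,-0.3,4],[0.1,-0.3,4]],"twist":[0,0,0,0,0,0,0,0,0,0],"fingers":[8.5,8.5,8.5,8.5,8.5,8.5,8.5,8.5,8.5,8.5]}'
python3 - <<'E'
from h import *
go((464,-246.5,208),-17.5)
t=grab("top");s=grab("side")
f=cv2.cvtColor(t["frame"],cv2.COLOR_RGB2BGR)[205:285,285:385];a=cv2.resize(f,(400,320),interpolation=cv2.INTER_CUBIC)
f=cv2.cvtColor(s["frame"],cv2.COLOR_RGB2BGR)[130:210,270:350];b=cv2.resize(f,(400,400),interpolation=cv2.INTER_CUBIC)
cv2.imwrite("pics/c3.png",np.hstack([cv2.copyMakeBorder(a,0,80,0,0,0),b]))
E
```

```text
clock: 2.95
eef_pos: [464.0, -246.2, 210.2]
tool_rot: [-3.142, 0.0, -0.303]
force: [1.0, 0.3, -0.4]
width: 85.2
travel cm [0.01 0.02 0.22] twist 0.2 q7 -1.31 t 2.95
```

View pics/c3.png

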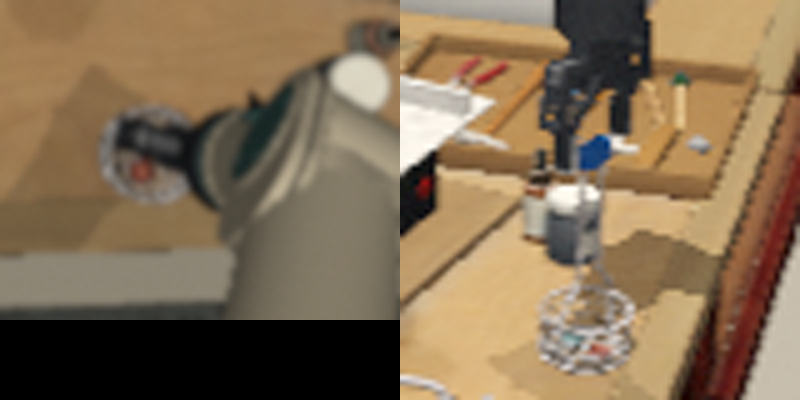

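```bash
python3 -m inch '{"travel":[[0,0,0],[0,0,0],[0,0,0],[0,0,0],[0,0,0],[0,0,0],[0,0,0],[0,0,0],[0,0,0],[0,0,0]],"twist":[0,0,0,0,0,0,0,0,0,0],"fingers":[7,6,5.5,5,4.6,4.3,4,3.5,3,2]}'
python3 - <<'E'
from h import *
print(ctrl.read_state()["force"])
t=grab("top");s=grab("side")
f=cv2.cvtColor(t["frame"],cv2.COLOR_RGB2BGR)[205:285,285:385];a=cv2.resize(f,(400,320),interpolation=cv2.INTER_CUBIC)
f=cv2.cvtColor(s["frame"],cv2.COLOR_RGB2BGR)[130:210,270:350];b=cv2.resize(f,(400,400),interpolation=cv2.INTER_CUBIC)
cv2.imwrite("pics/c4.png",np.hstack([cv2.copyMakeBorder(a,0,80,0,0,0),b]))
E
```

```text
clock: 3.88
eef_pos: [464.2, -246.0, 210.6]
tool_rot: [-3.141, -0.0, -0.303]
force: [-0.1, 2.4, 4.9]
width: 38.9
[-0.12313389  2.44019868  4.90027328]
```

View pics/c4.png

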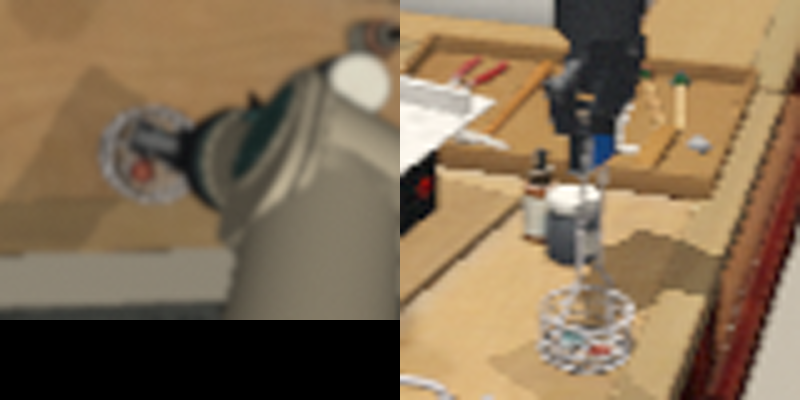

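```bash
python3 -m inch '{"travel":[[0,0,-0.1],[0,0,-0.3],[0,0,-0.6],[0,0,-1],[0,0,-1.5],[0,0,-2],[0,0,-2.5],[0,0,-3],[0,0,-3.4],[0,0,-3.6]],"twist":[0,0,0,0,0,0,0,0,0,0],"fingers":[2,2,2,2,2,2,2,2,2,2]}'
python3 -m inch '{"travel":[[0,0,-0.3],[0,0,-0.9],[0,0,-1.7],[0,0,-2.6],[0,0,-3.5],[0,0,-4.4],[0,0,-5.3],[0,0,-6],[0,0,-6.4],[0,0,-6.6]],"twist":[0,0,0,0,0,0,0,0,0,0],"fingers":[2,2,2,2,2,2,2,2,2,2]}'
python3 - <<'E'
from h import *
s=ctrl.read_state();print(s["force"])
go((395,178,312),1)
t=grab("top");s=grab("side")
f=cv2.cvtColor(t["frame"],cv2.COLOR_RGB2BGR)[205:285,285:385];a=cv2.resize(f,(400,320),interpolation=cv2.INTER_CUBIC)
f=cv2.cvtColor(s["frame"],cv2.COLOR_RGB2BGR)[110:210,260:360];b=cv2.resize(f,(400,400),interpolation=cv2.INTER_CUBIC)
cv2.imwrite("pics/c5.png",np.hstack([cv2.copyMakeBorder(a,0,80,0,0,0),b]))
E
```

```text
clock: 4.82
eef_pos: [464.3, -246.4, 247.2]
tool_rot: [3.141, -0.001, -0.303]
force: [0.2, 0.3, -1.3]
width: 39.0
clock: 5.65
eef_pos: [464.2, -246.4, 313.2]
tool_rot: [3.141, -0.001, -0.303]
force: [-0.4, -0.2, -1.7]
width: 39.0
[-0.40082384 -0.20901705 -1.7045491 ]
travel cm [-19.26 -38.45   0.09] twist -18.3 q7 -1.34 t 5.65
```

View pics/c5.png

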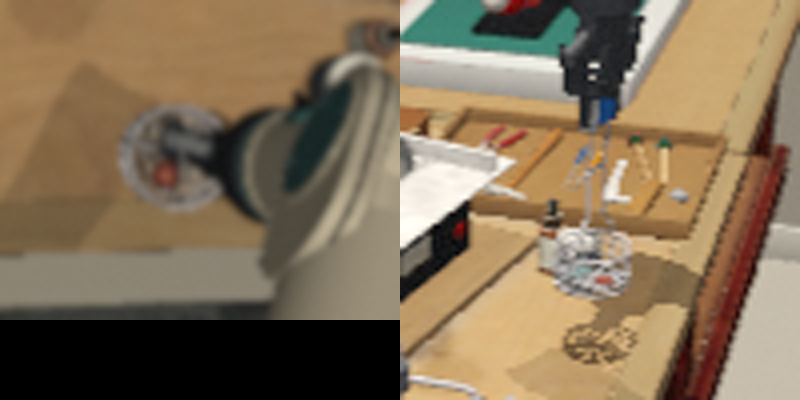

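```bash
python3 -m inch '{"travel":[[-0.1,-0.2,0],[-0.3,-0.6,0],[-0.6,-1.2,0],[-1,-2,0],[-1.5,-2.9,0],[-2,-4,0],[-2.7,-5.4,0],[-3.5,-7,0],[-4.2,-8.5,0],[-5,-10,0]],"twist":[0,0,0,0,0,0,0,0,0,0],"fingers":[2,2,2,2,2,2,2,2,2,2]}'
python3 -m inch '{"travel":[[-0.8,-1.6,0],[-1.6,-3.2,0],[-2.4,-4.8,0],[-3.2,-6.4,0],[-4,-8,0],[-4.8,-9.6,0],[-5.6,-11.2,0],[-6.4,-12.8,0],[-7.2,-14.4,0],[-8,-16,0]],"twist":[-0.5,-1.2,-2,-3,-4,-5,-6,-7,-8,-9],"fingers":[2,2,2,2,2,2,2,2,2,2]}'
python3 - <<'E'
from h import *
go((395,178,312),1)
E
```

```text
clock: 6.58
eef_pos: [445.7, -133.9, 312.4]
tool_rot: [-3.141, -0.0, -0.302]
force: [0.2, 0.0, -2.0]
width: 39.3
clock: 7.42
eef_pos: [416.4, 42.4, 312.5]
tool_rot: [-3.141, -0.0, -0.144]
force: [0.3, 0.6, -0.8]
width: 39.2
travel cm [ -4.06 -13.11   0.05] twist -9.2 q7 -1.86 t 7.42
```

```bash
python3 -m inch '{"travel":[[-0.5,-1.6,0],[-1,-3.3,0],[-1.5,-5,0],[-2,-6.6,0],[-2.5,-8.1,0],[-3,-9.5,0],[-3.4,-10.8,0],[-3.7,-11.8,0],[-3.9,-12.5,0],[-4,-12.8,0]],"twist":[-1,-2,-3,-4,-5,-6,-7,-8,-8.8,-9.2],"fingers":[2,2,2,2,2,2,2,2,2,2]}'
python3 -m inch '{"travel":[[0,-0.1,0],[0,-0.2,0],[0,-0.2,0],[0,-0.2,0],[0,-0.2,0],[0,-0.2,0],[0,-0.2,0],[0,-0.2,0],[0,-0.2,0],[0,-0.2,0]],"twist":[0,0,0,0,0,0,0,0,0,0],"fingers":[2,2,2,2,2,2,2,2,2,2]}'
python3 - <<'E'
from h import *
s=ctrl.read_state();print(s["force"],s["torque"])
go((395,178,312),1)
t=grab("top");s=grab("side")
f=cv2.cvtColor(t["frame"],cv2.COLOR_RGB2BGR)[200:280,160:260];a=cv2.resize(f,(400,320),interpolation=cv2.INTER_CUBIC)
f=cv2.cvtColor(s["frame"],cv2.COLOR_RGB2BGR)[160:280,220:340];b=cv2.resize(f,(400,400),interpolation=cv2.INTER_CUBIC)
cv2.imwrite("pics/c6.png",np.hstack([cv2.copyMakeBorder(a,0,80,0,0,0),b]))
E
```

```text
clock: 8.25
eef_pos: [396.1, 174.4, 312.4]
tool_rot: [-3.141, -0.0, 0.018]
force: [-0.8, -0.3, -1.3]
width: 38.9
clock: 9.08
eef_pos: [396.3, 175.1, 312.3]
tool_rot: [-3.142, -0.0, 0.015]
force: [-0.3, 0.3, -0.9]
width: 39.0
[-0.28034083  0.25720546 -0.94241961] [-0.04227864 -0.0110687   0.00331052]
travel cm [-0.13 -0.29  0.03] twist -0.1 q7 -2.05 t 9.08
```

View pics/c6.png

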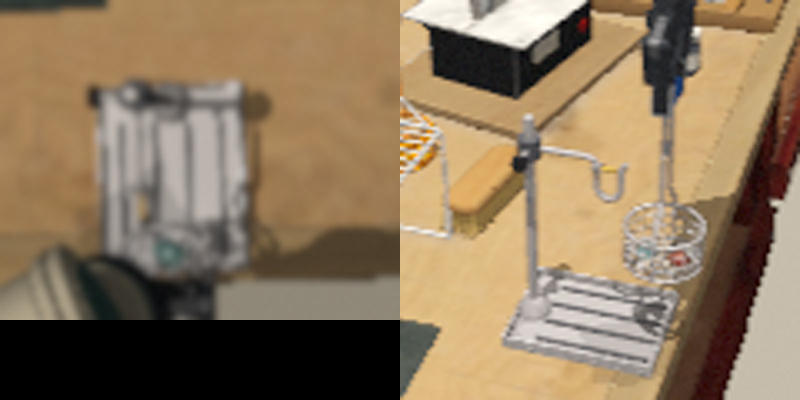

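```bash
python3 -m inch '{"travel":[[0.1,-0.1,0],[0.3,-0.2,0],[0.6,-0.25,0],[1,-0.25,0],[1.4,-0.25,0],[1.8,-0.25,0],[2.2,-0.25,0],[2.5,-0.25,0],[2.7,-0.25,0],[2.8,-0.25,0]],"twist":[0,0,0,0,0,0,0,0,0,0],"fingers":[2,2,2,2,2,2,2,2,2,2]}'
python3 - <<'E'
from h import *
go((452,177.5,312),1)
t=grab("top");s=grab("side")
f=cv2.cvtColor(t["frame"],cv2.COLOR_RGB2BGR)[200:280,160:260];a=cv2.resize(f,(400,320),interpolation=cv2.INTER_CUBIC)
f=cv2.cvtColor(s["frame"],cv2.COLOR_RGB2BGR)[170:240,250:320];b=cv2.resize(f,(400,400),interpolation=cv2.INTER_CUBIC)
cv2.imwrite("pics/c7.png",np.hstack([cv2.copyMakeBorder(a,0,80,0,0,0),b]))
E
```

```text
clock: 10.02
eef_pos: [424.7, 178.0, 312.3]
tool_rot: [3.142, -0.0, 0.015]
force: [0.1, 0.1, -1.1]
width: 38.9
travel cm [2.73 0.09 0.03] twist -0.2 q7 -2.03 t 10.02
```

View pics/c7.png

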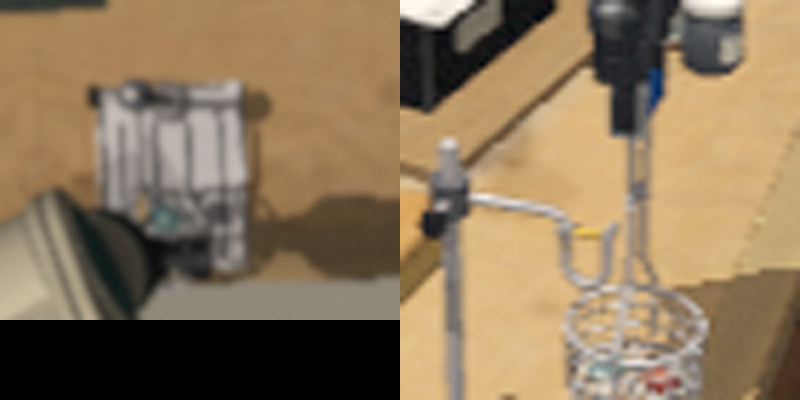

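```bash
python3 -m inch '{"travel":[[0.1,0,0],[0.3,0,0],[0.6,0,0],[1,0,0],[1.4,0,0],[1.8,0,0],[2.2,0,0],[2.5,0,0],[2.7,0,0],[2.7,0,0]],"twist":[0,0,0,0,0,0,0,0,0,0],"fingers":[2,2,2,2,2,2,2,2,2,2]}'
python3 - <<'E'
from h import *
go((452,177.5,312),1)
s=ctrl.read_state();print(s["force"],s["torque"])
t=grab("top");s=grab("side")
f=cv2.cvtColor(t["frame"],cv2.COLOR_RGB2BGR)[200:280,160:260];a=cv2.resize(f,(400,320),interpolation=cv2.INTER_CUBIC)
f=cv2.cvtColor(s["frame"],cv2.COLOR_RGB2BGR)[180:240,255:315];b=cv2.resize(f,(400,400),interpolation=cv2.INTER_CUBIC)
cv2.imwrite("pics/c8.png",np.hstack([cv2.copyMakeBorder(a,0,80,0,0,0),b]))
E
```

```text
clock: 10.95
eef_pos: [451.8, 178.4, 312.2]
tool_rot: [3.142, -0.0, 0.015]
force: [-0.4, -0.5, -1.2]
width: 39.4
travel cm [0.02 0.09 0.02] twist -0.2 q7 -2.01 t 10.95
[-0.42315889 -0.50806595 -1.19290967] [ 0.07491539  0.01327698 -0.03875808]
```

View pics/c8.png

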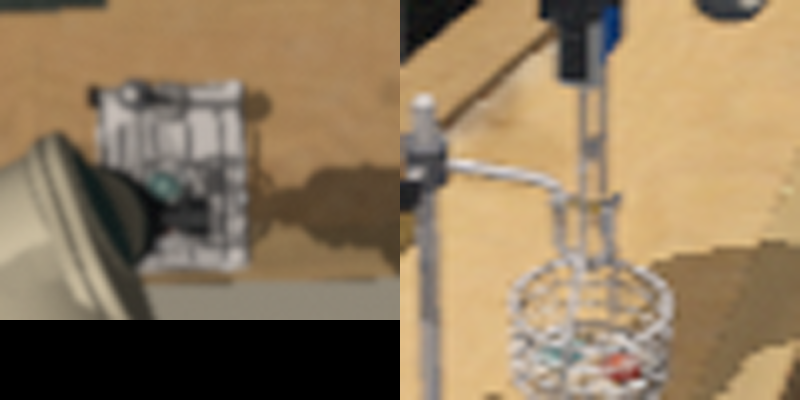

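```bash
python3 - <<'E'
from h import *
s=grab("side")
f=cv2.cvtColor(s["frame"],cv2.COLOR_RGB2BGR)[188:236,262:310];a=cv2.resize(f,(576,576),interpolation=cv2.INTER_CUBIC);cv2.imwrite("pics/c9.png",a)
def py(u,y):
    o,v=ray(s,u);return np.round(o+v*(y-o[1])/v[1],1)
S=lambda x,y:(255+(x+.5)/6.667-.5,180+(y+.5)/6.667-.5)
for n,p in dict(bar=(593,145),back=(558,205),tip=(613,198),keep=(587,203),wL=(582,120),wR=(603,120)).items(): print(n,py(S(*p),178))
E
```

```text
bar [253.5 178.  278. ]
back [266.7 178.  242. ]
tip [241.7 178.  250.8]
keep [253.4 178.  245.7]
wL [259.7 178.  290.5]
wR [250.2 178.  292.2]
```

View pics/c9.png

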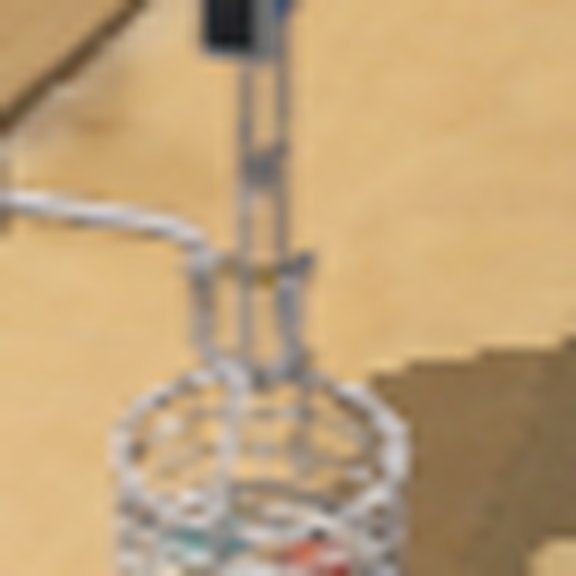

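```bash
python3 - <<'E'
from h import *
s=grab("side")
def py(u,y):
    o,v=ray(s,u);return np.round(o+v*(y-o[1])/v[1],1)
S=lambda x,y:(262+(x+.5)/12-.5,188+(y+.5)/12-.5)
for n,p in dict(bar=(264,168),back=(203,290),tip=(302,262),front=(290,300),keep=(262,272),wL=(245,120),wR=(283,120),posttop=None).items():
    if p: print(n,py(S(*p),178))
for n,X in dict(nomtip=(453-15,178,214),bar=(452,178,241.6),piv=(466,178,206)).items():
    u=proj(s,X); print(n,(u-[262,188]+.5)*12-.5)
E
```

```text
bar [447.7 178.  241. ]
back [465.2 178.  197. ]
tip [436.3 178.  212.2]
front [439.6 178.  198.8]
keep [447.9 178.  206.5]
wL [453.3 178.  255.5]
wR [442.4 178.  257.5]
nomtip [296.17836265 255.45514389]
bar [249.13665597 163.56124245]
piv [200.46223524 262.93155706]
```

```bash
python3 -m inch '{"travel":[[0.1,0,0],[0.2,0.05,0],[0.4,0.05,0.1],[0.4,0.05,0.4],[0.4,0.05,0.8],[0.4,0.05,1.2],[0.4,0.05,1.6],[0.4,0.05,1.9],[0.4,0.05,2.1],[0.4,0.05,2.2]],"twist":[0,0,0,0,0,0,0,0,0,0],"fingers":[2,2,2,2,2,2,2,2,2,2]}'
python3 - <<'E'
from h import *
s=ctrl.read_state();print(s["force"],s["torque"],s["eef_pos"])
s=grab("side")
f=cv2.cvtColor(s["frame"],cv2.COLOR_RGB2BGR)[188:236,262:310];a=cv2.resize(f,(576,576),interpolation=cv2.INTER_CUBIC);cv2.imwrite("pics/c10.png",a)
E
```

```text
clock: 11.98
eef_pos: [455.1, 178.0, 289.9]
tool_rot: [3.141, 0.001, 0.015]
force: [-0.4, -0.2, -1.5]
width: 38.8
[-0.38687778 -0.24478088 -1.50895781] [-0.00376256  0.00062887 -0.05871098] [455.12110845 177.9782926  289.86715414]
```

View pics/c10.png

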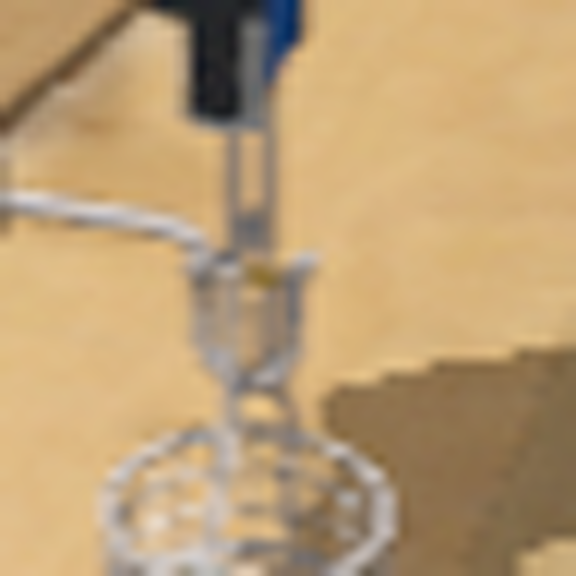

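```bash
python3 -m inch '{"travel":[[0,0,0.1],[0,0,0.2],[0,0,0.3],[0,0,0.4],[0,0,0.5],[0,0,0.6],[0,0,0.65],[0,0,0.7],[0,0,0.75],[0,0,0.8]],"twist":[0,0,0,0,0,0,0,0,0,0],"fingers":[2,2,2,2,2,2,2,2,2,2]}'
python3 -m inch '{"travel":[[0,0,0.05],[0,0,0.1],[0,0,0.15],[0,0,0.2],[0,0,0.25],[0,0,0.3],[0,0,0.35],[0,0,0.4],[0,0,0.4],[0,0,0.4]],"twist":[0,0,0,0,0,0,0,0,0,0],"fingers":[2,2,2,2,2,2,2,2,2,2]}'
```

```text
clock: 12.87
eef_pos: [455.3, 178.0, 282.3]
tool_rot: [-3.142, -0.0, 0.015]
force: [0.5, 0.3, -1.4]
width: 39.3
clock: 13.7
eef_pos: [455.5, 178.1, 278.7]
tool_rot: [-3.141, -0.001, 0.015]
force: [-1.6, -0.9, 6.0]
width: 39.0
```

```bash
python3 -m inch '{"travel":[[0,0,0.05],[0,0,0.1],[0,0,0.15],[0,0,0.2],[0,0,0.25],[0,0,0.3],[0,0,0.35],[0,0,0.4],[0,0,0.45],[0,0,0.5]],"twist":[0,0,0,0,0,0,0,0,0,0],"fingers":[2,2,2,2,2,2,2,2,2,2]}'
python3 - <<'E'
from h import *
s=ctrl.read_state();print(s["force"],s["torque"],s["eef_pos"])
s=grab("side")
f=cv2.cvtColor(s["frame"],cv2.COLOR_RGB2BGR)[188:236,262:310];a=cv2.resize(f,(576,576),interpolation=cv2.INTER_CUBIC);cv2.imwrite("pics/c11.png",a)
E
```

```text
clock: 14.53
eef_pos: [455.8, 178.1, 274.1]
tool_rot: [-3.141, -0.002, 0.015]
force: [-0.5, -0.7, 8.7]
width: 38.8
[-0.45614885 -0.69979175  8.67547778] [-0.16155284  0.28748187  0.03155213] [455.82635829 178.11084522 274.07166106]
```

View pics/c11.png

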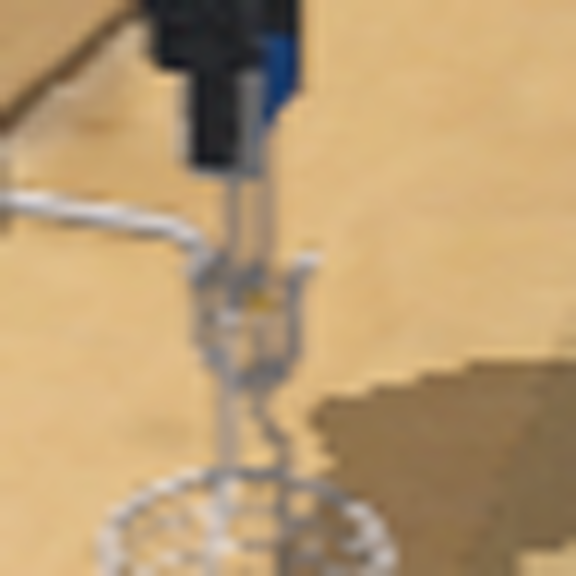

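The keeper is opening: its yellow has dropped to (260,300), with the bar on it at about (250,275). I'll keep pushing.

```bash
python3 -m inch '{"travel":[[0,0,0.08],[0,0,0.16],[0,0,0.24],[0,0,0.32],[0,0,0.4],[0,0,0.48],[0,0,0.56],[0,0,0.64],[0,0,0.72],[0,0,0.8]],"twist":[0,0,0,0,0,0,0,0,0,0],"fingers":[2,2,2,2,2,2,2,2,2,2]}'
python3 -m inch '{"travel":[[0,0,0.05],[0,0,0.1],[0,0,0.15],[0,0,0.2],[0,0,0.25],[0,0,0.3],[0,0,0.35],[0,0,0.4],[0,0,0.45],[0,0,0.5]],"twist":[0,0,0,0,0,0,0,0,0,0],"fingers":[2,2,2,2,2,2,2,2,2,2]}'
python3 - <<'E'
from h import *
s=ctrl.read_state();print(s["force"],s["torque"],s["eef_pos"])
E
```

```text
clock: 15.42
eef_pos: [455.1, 179.0, 266.1]
tool_rot: [-3.14, -0.0, 0.016]
force: [-3.0, 1.7, 8.4]
width: 38.8
clock: 16.25
eef_pos: [453.9, 178.5, 260.4]
tool_rot: [-3.141, 0.003, 0.016]
force: [-4.0, 0.3, 4.9]
width: 39.1
[-4.03598066  0.27781225  4.86728046] [0.13827926 1.15655927 0.06740498] [453.85120638 178.53996187 260.35142611]
```

```bash
python3 -m inch '{"travel":[[0,0,0.05],[0,0,0.1],[0,0,0.15],[0,0,0.2],[0,0,0.25],[0,0,0.3],[0,0,0.35],[0,0,0.4],[0,0,0.45],[0,0,0.5]],"twist":[0,0,0,0,0,0,0,0,0,0],"fingers":[2,2,2,2,2,2,2,2,2,2]}'
python3 - <<'E'
from h import *
s=ctrl.read_state();print(s["force"],s["torque"],s["eef_pos"])
s=grab("side")
f=cv2.cvtColor(s["frame"],cv2.COLOR_RGB2BGR)[188:236,262:310];a=cv2.resize(f,(576,576),interpolation=cv2.INTER_CUBIC);cv2.imwrite("pics/c12.png",a)
E
```

```text
clock: 17.08
eef_pos: [455.4, 178.0, 255.3]
tool_rot: [3.142, -0.0, 0.015]
force: [-0.0, -0.2, -1.2]
width: 38.9
[-0.01819923 -0.22350368 -1.18117886] [0.01022496 0.02355622 0.01339067] [455.43550307 178.00872967 255.27095242]
```

View pics/c12.png

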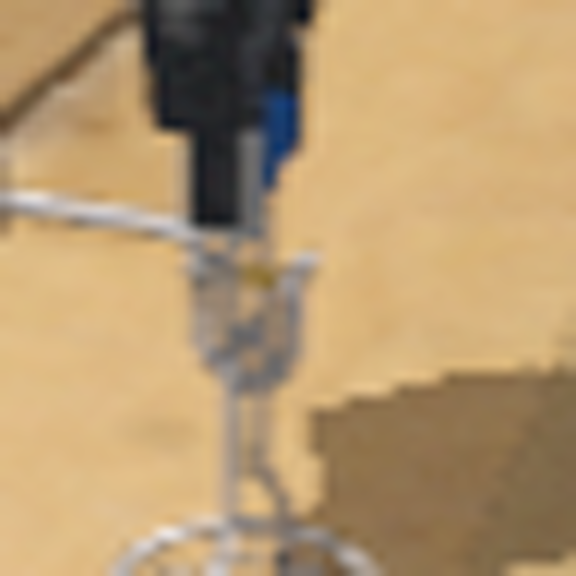

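Snapped shut: the keeper is level again at (262,272) with the bar below it at about (250,345), and the force is back to weight only. Next I'll feel for the bend.

```bash
python3 -m inch '{"travel":[[0,0,0.05],[0,0,0.1],[0,0,0.15],[0,0,0.2],[0,0,0.25],[0,0,0.3],[0,0,0.35],[0,0,0.4],[0,0,0.45],[0,0,0.5]],"twist":[0,0,0,0,0,0,0,0,0,0],"fingers":[2,2,2,2,2,2,2,2,2,2]}'
python3 -m inch '{"travel":[[0,0,0.03],[0,0,0.06],[0,0,0.1],[0,0,0.12],[0,0,0.15],[0,0,0.17],[0,0,0.2],[0,0,0.2],[0,0,0.2],[0,0,0.2]],"twist":[0,0,0,0,0,0,0,0,0,0],"fingers":[2,2,2,2,2,2,2,2,2,2]}'
```

```text
clock: 17.97
eef_pos: [455.3, 178.0, 250.3]
tool_rot: [-3.142, -0.0, 0.015]
force: [-0.6, -0.2, -0.9]
width: 38.6
clock: 18.8
eef_pos: [455.3, 178.1, 248.4]
tool_rot: [-3.142, -0.0, 0.015]
force: [-0.3, 0.2, -2.3]
width: 39.2
```

```bash
python3 -m inch '{"travel":[[0,0,0.02],[0,0,0.04],[0,0,0.06],[0,0,0.08],[0,0,0.1],[0,0,0.12],[0,0,0.14],[0,0,0.15],[0,0,0.15],[0,0,0.15]],"twist":[0,0,0,0,0,0,0,0,0,0],"fingers":[2,2,2,2,2,2,2,2,2,2]}'
```

```text
clock: 19.63
eef_pos: [455.4, 178.0, 246.9]
tool_rot: [-3.142, -0.0, 0.015]
force: [0.1, -0.4, 0.5]
width: 38.7
```

```bash
python3 -m inch '{"travel":[[0,0,0.02],[0,0,0.04],[0,0,0.06],[0,0,0.08],[0,0,0.1],[0,0,0.1],[0,0,0.1],[0,0,0.1],[0,0,0.1],[0,0,0.1]],"twist":[0,0,0,0,0,0,0,0,0,0],"fingers":[2,2,2,2,2,2,2,2,2,2]}'
```

```text
clock: 20.47
eef_pos: [455.6, 178.1, 246.0]
tool_rot: [-3.141, -0.001, 0.015]
force: [2.1, -0.7, 3.6]
width: 39.1
```

```bash
python3 -m inch '{"travel":[[0.02,0,0.02],[0.05,0,0.04],[0.08,0,0.06],[0.1,0,0.08],[0.1,0,0.1],[0.1,0,0.1],[0.1,0,0.1],[0.1,0,0.1],[0.1,0,0.1],[0.1,0,0.1]],"twist":[0,0,0,0,0,0,0,0,0,0],"fingers":[2,2,2,2,2,2,2,2,2,2]}'
```

```text
clock: 21.3
eef_pos: [456.3, 178.1, 245.2]
tool_rot: [-3.141, -0.0, 0.015]
force: [-0.9, -0.6, 6.6]
width: 39.0
```

```bash
python3 -m inch '{"travel":[[0,0,0.03],[0,0,0.03],[0,0,0.03],[0,0,0.03],[0,0,0.03],[0,0,0.03],[0,0,0.03],[0,0,0.03],[0,0,0.03],[0,0,0.03]],"twist":[0,0,0,0,0,0,0,0,0,0],"fingers":[2,2,2,2,2,2,2,2,2,2]}'
python3 -m inch '{"travel":[[0,0,0],[0,0,0],[0,0,0],[0,0,0],[0,0,0],[0,0,0],[0,0,0],[0,0,0],[0,0,0],[0,0,0]],"twist":[0,0,0,0,0,0,0,0,0,0],"fingers":[2,2,2,2,2,2,2,2,2,2]}'
python3 - <<'E'
from h import *
for i in range(3):
    s=grab("side"); q=ctrl.read_state();print(q["clock"],q["force"])
f=cv2.cvtColor(s["frame"],cv2.COLOR_RGB2BGR)[188:236,262:310];a=cv2.resize(f,(576,576),interpolation=cv2.INTER_CUBIC);cv2.imwrite("pics/c13.png",a)
E
```

```text
clock: 22.13
eef_pos: [456.3, 178.2, 245.0]
tool_rot: [-3.141, -0.0, 0.015]
force: [0.5, -0.2, 7.3]
width: 39.1
clock: 22.97
eef_pos: [456.3, 178.2, 245.0]
tool_rot: [-3.141, -0.0, 0.015]
force: [-0.1, -0.0, 8.4]
width: 38.7
23.0167 [-0.08975016 -1.1290225   8.02291937]
23.0667 [ 1.19157843 -0.18928137  7.74312415]
23.1167 [-0.6281445   0.20717731  8.14832091]
```

View pics/c13.png

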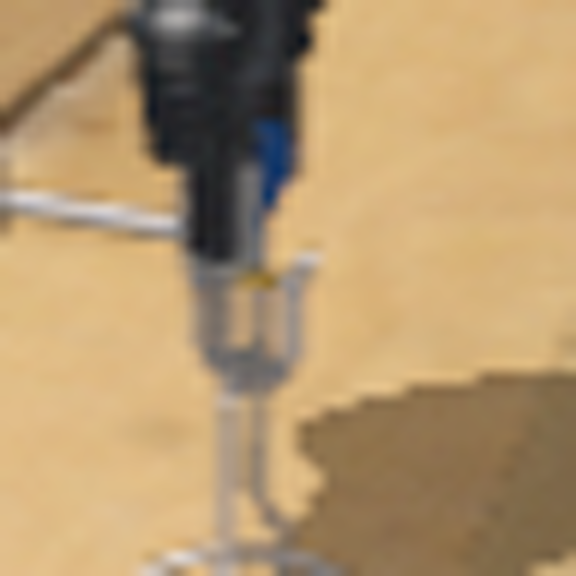

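Tug held at about 9.5 N hook load for over a second, with the keeper shut and the bar at the bottom of the bend. Now I'll unload and release.

```bash
python3 -m inch '{"travel":[[0,0,-0.02],[0,0,-0.05],[0,0,-0.08],[0,0,-0.11],[0,0,-0.14],[0,0,-0.17],[0,0,-0.18],[0,0,-0.18],[0,0,-0.18],[0,0,-0.18]],"twist":[0,0,0,0,0,0,0,0,0,0],"fingers":[2,2,2,2,2,2,2,2,2,2]}'
```

```text
clock: 23.95
eef_pos: [456.0, 178.0, 246.1]
tool_rot: [3.141, 0.001, 0.015]
force: [0.0, -0.3, 2.1]
width: 39.0
```

```bash
python3 -m inch '{"travel":[[0,0,-0.03],[0,0,-0.06],[0,0,-0.06],[0,0,-0.06],[0,0,-0.06],[0,0,-0.06],[0,0,-0.06],[0,0,-0.06],[0,0,-0.06],[0,0,-0.06]],"twist":[0,0,0,0,0,0,0,0,0,0],"fingers":[2,2,2,2,2,3,3.6,3.9,4,4.1]}'
python3 -m inch '{"travel":[[0,0,0],[0,0,0],[0,0,0],[0,0,0],[0,0,0],[0,0,0],[0,0,0],[0,0,0],[0,0,0],[0,0,0]],"twist":[0,0,0,0,0,0,0,0,0,0],"fingers":[4.3,4.5,4.8,5.2,5.6,6,6.5,7,7.5,8]}'
python3 - <<'E'
from h import *
s=grab("side")
f=cv2.cvtColor(s["frame"],cv2.COLOR_RGB2BGR)[180:252,250:322];a=cv2.resize(f,(576,576),interpolation=cv2.INTER_CUBIC);cv2.imwrite("pics/c14.png",a)
E
```

```text
clock: 24.78
eef_pos: [456.8, 178.0, 247.0]
tool_rot: [-3.141, -0.001, 0.015]
force: [-0.8, -0.3, 0.4]
width: 41.1
clock: 25.62
eef_pos: [456.3, 178.1, 246.9]
tool_rot: [-3.142, -0.0, 0.015]
force: [-0.2, 0.8, 1.0]
width: 79.5
```

View pics/c14.png

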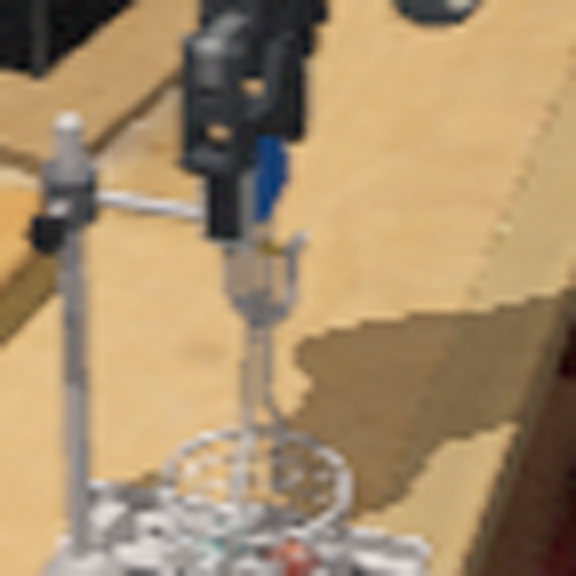

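```bash
python3 -m inch '{"travel":[[0,0,-0.2],[0,0,-0.5],[0,0,-1],[0,0,-1.6],[0,0,-2.3],[0,0,-3],[0,0,-3.8],[0,0,-4.6],[0,0,-5.4],[0,0,-6]],"twist":[0,0,0,0,0,0,0,0,0,0],"fingers":[8.3,8.5,8.5,8.5,8.5,8.5,8.5,8.5,8.5,8.5]}'
python3 -m inch '{"travel":[[0,0,-0.8],[0,0,-1.6],[0,0,-2.4],[0,0,-3.2],[0,0,-4],[0,0,-4.8],[0,0,-5.4],[0,0,-5.8],[0,0,-6],[0,0,-6]],"twist":[0,0,0,0,0,0,0,0,0,0],"fingers":[8.5,8.5,8.5,8.5,8.5,8.5,8.5,8.5,8.5,8.5]}'
python3 - <<'E'
from h import *
for i in range(2):
    s=grab("side")
    f=cv2.cvtColor(s["frame"],cv2.COLOR_RGB2BGR)[180:280,235:335];a=cv2.resize(f,(400,400),interpolation=cv2.INTER_CUBIC)
    if i==0:
        b=a
        for _ in range(8): grab("side")
t=grab("top","top_end")
cv2.imwrite("pics/c15.png",np.hstack([b,a]))
E
```

```text
clock: 26.5
eef_pos: [456.6, 178.2, 308.2]
tool_rot: [-3.141, -0.001, 0.015]
force: [-0.6, -0.2, 0.5]
width: 85.1
clock: 27.33
eef_pos: [456.4, 178.1, 367.3]
tool_rot: [-3.141, -0.0, 0.015]
force: [0.8, -0.9, 0.2]
width: 84.6
```

View pics/c15.png

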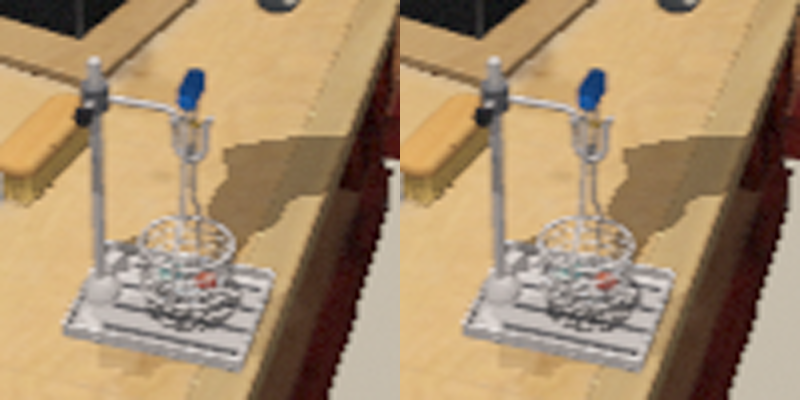

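View pics/top_end.png

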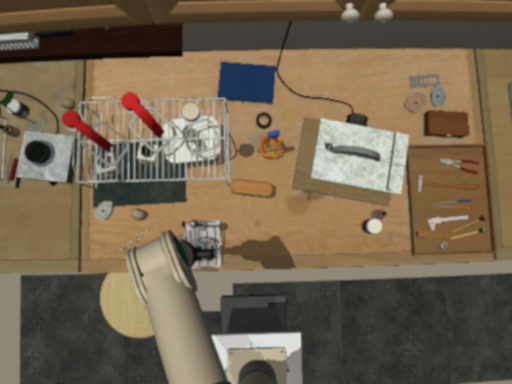

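The basket hangs upright on the hook, grip at crop (193,90), with both stones visible. The bystanders look unmoved. I'll wait for any swing to die down and measure it.

```bash
python3 -m inch '{"travel":[[0,0,0],[0,0,0],[0,0,0],[0,0,0],[0,0,0],[0,0,0],[0,0,0],[0,0,0],[0,0,0],[0,0,0]],"twist":[0,0,0,0,0,0,0,0,0,0],"fingers":[8.5,8.5,8.5,8.5,8.5,8.5,8.5,8.5,8.5,8.5]}'
python3 -m inch '{"travel":[[0,0,0],[0,0,0],[0,0,0],[0,0,0],[0,0,0],[0,0,0],[0,0,0],[0,0,0],[0,0,0],[0,0,0]],"twist":[0,0,0,0,0,0,0,0,0,0],"fingers":[8.5,8.5,8.5,8.5,8.5,8.5,8.5,8.5,8.5,8.5]}'
python3 - <<'E'
from h import *
for i in range(16):
    s=grab("side"); m=mask(s,(105,150,60),(125,255,255),(270,190,295,215)); r=mask(s,(0,110,80),(10,255,255),(275,240,300,262))
    print(np.round(cen(m)[0],2),np.round(cen(r)[0],2))
f=cv2.cvtColor(s["frame"],cv2.COLOR_RGB2BGR)[188:268,250:330];cv2.imwrite("pics/c16.png",cv2.resize(f,(600,600),interpolation=cv2.INTER_CUBIC))
E
```

```text
clock: 28.72
eef_pos: [456.3, 178.1, 366.9]
tool_rot: [-3.142, -0.0, 0.015]
force: [-0.1, 0.1, 0.3]
width: 85.2
clock: 29.55
eef_pos: [456.3, 178.0, 366.9]
tool_rot: [3.142, -0.0, 0.015]
force: [-0.4, -0.8, 0.3]
width: 84.7
[282.46 201.95] [286.5 250.5]
[282.46 201.95] [285.75 248.25]
[282.46 201.95] [286.5 250.5]
[282.46 201.95] [286.5 250.5]
[282.46 201.95] [286.5 250.5]
[282.46 201.95] [286.25 250.75]
[282.51 202.1 ] [285.  248.5]
[282.51 202.1 ] [285.  248.5]
[282.51 202.1 ] [285.33 248.33]
[282.51 202.1 ] [286.5  250.75]
[282.51 202.1 ] [286.5  250.75]
[282.51 202.1 ] [285.33 248.33]
[282.51 202.1 ] [285.  248.5]
[282.51 202.1 ] [285.  248.5]
[282.51 202.1 ] [286.25 250.75]
[282.46 201.95] [286.6 250.6]
```

View pics/c16.png

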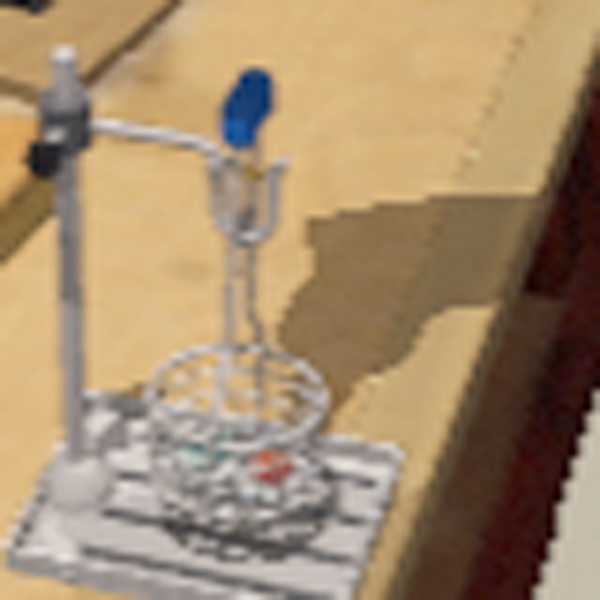

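The basket is still (grip centroid stays within 0.15 px over 0.8 s) and upright. The bar is in the bend at about (245,232), the keeper is shut at (255,172), both stones are inside, and the gripper is clear.

```bash
python3 -c "
from h import *
print(ctrl.finish_job())"
```

```text
the job is handed in; nothing more can be done
None
```

The basket is hanging in the drip stand's hook with the keeper shut above its bar and both stones inside. I handed the job in about 30 s into the 64 s allowed; the hand-in gave no verdict.

- **Pick and hang:** I gripped the blue grip across its 40 mm length, brought the basket in from the front above the hook tip, and pushed the bar down past the keeper. The push reached about 10 N, then dropped to the basket's weight alone and the keeper was level again.
- **Tug:** I felt the bend with the tool (TCP) at about 247 mm, close to the nominal height. I held a hook load of about 9 N for over a second; that is roughly 8 N of pull plus a weight I estimated at 1.4 N from the wrist force.
- **Last checks:** In the last pictures:
  - The basket hung upright and still; its grip moved at most 0.15 px over 0.8 s.
  - The keeper was shut and both stones were in view.
  - The gripper was about 120 mm above its release point.
  - The brush, jar and rough stone looked unmoved. The arm partly covered the tweezers in the last top view, but nothing had gone near them.
- **One disagreement:** The side camera put the bar about 4.5 mm nearer the robot than the hook's centre. I shifted by about 4 mm on that evidence before pushing down. Wrist force then suggested about 1 mm more, which I added during the tug.

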